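# Roll the tote of clips into its station bay

## Task

Two grey totes stand on the two lanes of the roller track. Push the long tote, the one with the moulded clips in it, along the rollers into the bay at the end of its lane until it is fully home against the end stop. Push it steadily rather than knocking it along, keep it on its rollers, and leave the short tote with the gate offcuts where it stands.

Things in the scene. Friction and masses are not known exactly. Their poses are not given: they have to be found in the camera images.
- clip_tote: Long open grey plastic tote, 150 long (own y) x 90 wide x 50 high over its rim, 4 mm walls, 0.25 to 0.46 kg with three loose black clips (24 x 10 x 9) in it. Origin: centre of its underside; z up, +y along the lane to the bay. The rim (top 6 mm) stands 2 out from the walls all round. In either lane. Rolls with about 1 N drag; let go, it soon stops.
- clip_tote_rear (a point): Point on the long tote's rear end (away from the bay), a good place to push: middle of its width, 25 above its underside, 75 behind its centre (in the plane of the rim's edge; the wall is 2 further in). Axes as the tote's.
- offcut_tote: The short open grey plastic tote in the other lane, 100 long (own y) x 90 wide x 50 high, with two black gate offcuts (bars, 9 mm thick) inside. Origin: centre of its underside. To be left alone.
- roller_track: Fixed level aluminium roller track, 242 wide (own x) x 460 long (own y). Origin: under its centre, on the table top; z up, +y towards the bays. Two lanes, middles at x = -60 and x = +60, 98 wide between guide rails that reach z = 60; 10 free-turning rollers in each, 28 in diameter, tops at z = 45. The bays are the last part of the lanes, y = 98 to 218; the other end is open.
- end_stop (a point): Middle of the inner face (y = 218 of the track, 65 up) of the dark steel stop plate that closes both bays; it and the bays' steel cheeks reach z = 85. Axes as the track's. When home, the long tote's front wall touches this face: its centre is at y = 145 of the track, 73 before the face, and its rear end still stands 28 out of the bay.

How it is judged:
At the end, for the whole second after the job is handed in: The long tote of clips stands level on its rollers in its lane's bay, at rest, its front wall within 12 mm of the end stop; the short tote is within 20 mm of where it stood (y of clip_tote in the frame of roller_track between 0.133 and 0.155 m and z of clip_tote in the frame of roller_track between 0.04 and 0.05 m and angle between the y axis of clip_tote and the y axis of roller_track, either way round below 0.17 rad and angle between clip_tote's own z axis and vertical below 0.1 rad and linear speed of clip_tote below 0.02 m/s and distance of offcut_tote from where it was at the start of the episode below 0.02 m); the robot touches nothing.
It fails at once if the long tote is lifted more than 15 mm off the rollers or tipped by more than 15 degrees (z of clip_tote in the frame of roller_track above 0.06 m or angle between clip_tote's own z axis and vertical above 0.26 rad).
It fails at once if the long tote is knocked along faster than 0.5 m/s (linear speed of clip_tote above 0.5 m/s).
It fails at once if the short tote is moved by more than 20 mm (distance of offcut_tote from where it was at the start of the episode above 0.02 m).
It also fails if it takes over 32 s, if anything falls off the work surface, if the arm or the gripper's body presses on something with over 40 N, if the wrist force passes 120 N, or if a joint passes its speed limit or range.

## Robot

A 7-joint arm with a two-finger parallel gripper is mounted at the origin on a cart in front of the work surface, level with it; the furniture and walls round the work are solid. World frame = base frame: x ahead of the robot, y to its left, z up, the work surface at z = 0. Lengths are in m, angles in rad, forces in N, time in s.
With the tool pointing down it reaches from about 0.4 to 0.85 m from the base axis. Payload 10.4 kg.
Tool frame: the origin (TCP) lies between the finger pads; the fingertips stand 22 mm ahead of it and the grasp point (between the pads) lies 3 mm ahead of it; z points along the fingers, y is the line along which they close (so a half turn about z gives the same grasp; the last joint's range is limited). The gripper opens to 85 mm and grips with 20 to 120 N. Pads are 22 mm wide; open, the fingers measure 114 mm over their backs; the gripper's body (76 mm by 85 mm) begins 54 mm behind the grasp point. The pads swing forward as they close: fully open they stand 13 mm farther back than shut.
Start: joints at [1.31, 0.332, -0.065, 1.46, 0.022, 1.35, -0.088], TCP at [0.147, -0.607, 0.23] pointing down, gripper open.
Joint ranges: [-2.6, 2.6], [-0.5, 2.12], [-1.47, 1.34], [0.16, 2.42], [-1.27, 4.41], [0.06, 2.06], [-2.6, 2.6]. Speed limits (rad/s): [2.22, 2.22, 2.79, 2.79, 3.14, 3.14, 3.14].

## Interface

Orientations are given as a unit quaternion [x, y, z, w].
In Python, from workcell import manip, camera, ticket, boxes_of, outline_of gives the robot as it stands.
- The arm moves only by the tool carry_out, never from a script. Its argument "deltas" is a list of rows, each a list of 5 numbers: the shift along the tool's x, y, z as a fraction of full scale, then the turn about the tool's z as a fraction of full scale, then the opening, from -1 (shut) to 1 (fully open), so that 0 is half open. In form: [[tx, ty, tz, spin, gripper], ...]. A call has 1 to 20 rows; each row is the pose to reach, as a shift and turn from the pose commanded when the call began, along the tool's axes at that moment; what a row does not reach only later rows make up. Full scale, the value 1, is 150 mm for a shift and 30 degrees for a turn. A row lasts 1/8 s, in which the tool goes at most 62.5 mm and 10.7 degrees, less where a joint would pass 70% of its speed; a pose out of reach is approached as far as the arm can. A call with a number of a shift or a turn outside -1 to 1 is refused whole. A call with a gripper value outside its range is refused whole. The fingers move at their own pace and stop on an object; "force" is the grip in N (left out, the last holds). Time passes only in rows, so rows that repeat a pose let the fingers close. It gives the time, the measured TCP pose, the force, the opening and the grip force at its end, in the units of the state.
- manip.get_obs(): the state, without advancing time (a new reading comes with each control period).
- camera(name): name is "scene" or "top" or "wrist"; returns a dict with "img" (420x560x3 uint8, red, green, blue), "depth" (420x560 float32, m along the optical axis (not along the pixel's ray), 0 where there is no reading), "vertical_fov" (degrees; the focal length in pixels is half the picture's height over the tangent of half this angle, whatever the lens; pixels are square), "cx", "cy" (the principal point, pixels), "R" (3x3) and "t" (3): a world point X has camera coordinates R X + t. Camera axes: x right, y down, z forward; pixel columns grow to the right and rows downward; lengths in m; the calibration is good to about 2 mm. The wrist camera is an equidistant fisheye: a pixel r from the principal point sees the ray r / f radians off the axis. A picture is of the moment at which its call begins.
- ticket.hand_in(): hands the job in; it is judged then, once.
Trained networks look in a picture, given as the dict that the camera call returned (one of the last four; its "shot" number tells which), for a name from the list of things; names that differ only in an ending like _2 or _b are one class to them, and where a whole thing is asked for, a point or a joint stands for the part that bears it (a point fixed in the world has none). Each returns a list of dicts, best first, with "conf" (0 to 1); they miss things now and then, are a little off and sometimes report something else, mostly with a low value. They report only what shows in the picture. A call takes as long as a camera call.
- boxes_of(query, picture): "position" ([x, y, z] in m, in world coordinates, good to about 4 mm: the middle of the surface that is visible of it).
- outline_of(query, picture): "region" (420x560 bool, what is visible of it).
The state is a dict: "clock": time; "joint_pos": joint angles; "joint_velocities": joint speeds; "tau": joint torques, N m; "position": TCP position; "ee_rot": TCP orientation; "ft_force": force on the tool from outside, world axes, zero at the start; "torque": the same for the moment, N m; "grip_width": opening from 0.0 (shut) to 1.0 (fully open); "grasp_force": force on a finger pad.
Only numpy, scipy, OpenCV 4.12 (cv2) and the standard library are available. Lean on these libraries where they do the work, as an engineer would, in place of code of your own. Each camera call takes 0.05 s, during which the arm holds its last target. There are 200 camera calls.

## Working session

There is one attempt and no reset: what is moved stays moved. The work goes in short steps, Python scripts to look and compute and a tool call to move; the robot and the scene stay as the last step left them, time stands still between calls to the robot, and variables do not carry over. Pictures are saved under pics/ and viewed, at most 10 in all, crops included, and the job is handed in when it is done.

Besides the shell and the picture viewer there is one more tool, called after "Request:" as name(argument=value, ...), one argument or row to a line, values as JSON. carry_out: Moves the arm, as the interface text tells. Its arguments: {"type":"object","properties":{"deltas":{"type":"array","items":{"type":"array","items":{"type":"number"}}},"force":{"type":"number"}},"required":["deltas"]}

```bash
mkdir -p pics; cat > h.py <<'E'
import numpy as np, cv2
from workcell import manip, camera, ticket, boxes_of, outline_of
def cloud(p):
    h,w=p["depth"].shape; f=h/2/np.tan(np.radians(p["vertical_fov"])/2)
    v,u=np.mgrid[:h,:w]; d=p["depth"]
    X=np.stack([(u-p["cx"])/f*d,(v-p["cy"])/f*d,d],-1)
    return (X-p["t"])@p["R"]
E
python3 - <<'E'
from h import *
o=manip.get_obs(); print({k:np.round(v,3) for k,v in o.items()})
for n in("top","scene"):
    p=camera(n); cv2.imwrite(f"pics/{n}.png",p["img"][...,::-1])
    np.save(n+".npy",cloud(p))
    for q in("clip_tote","offcut_tote","roller_track"):
        for b in boxes_of(q,p)[:2]: print(n,q,np.round(b["position"],3),round(b["conf"],2))
        r=outline_of(q,p)
        if r:
            m=r[0]["region"]; C=cloud(p)[m]; C=C[np.isfinite(C).all(1)]
            v,u=np.nonzero(m); print(" px",u.min(),u.max(),v.min(),v.max(),"n",m.sum(),"conf",round(r[0]["conf"],2))
            top=C[C[:,2]>np.percentile(C[:,2],98)-0.006]
            print("  zmax",np.percentile(C[:,2],98).round(3),cv2.minAreaRect(top[:,:2].astype(np.float32)*1000))
E
```

```text
{'clock': np.float64(0.0), 'joint_pos': array([ 1.31 ,  0.333, -0.065,  1.461,  0.022,  1.35 , -0.088]), 'joint_velocities': array([-0.002, -0.   , -0.   ,  0.001, -0.001,  0.   ,  0.001]), 'tau': array([ 0.0000e+00, -6.2545e+01,  4.9000e-02, -3.9162e+01,  1.6000e-02,
        1.0000e-02,  0.0000e+00]), 'position': array([ 0.147, -0.607,  0.229]), 'ee_rot': array([ 0.993,  0.119, -0.   , -0.001]), 'ft_force': array([-0.027, -0.281, -0.434]), 'torque': array([-0.026,  0.043,  0.043]), 'grasp_force': np.float64(0.0), 'grip_width': np.float64(0.999)}
top clip_tote [ 0.566 -0.016  0.047] 0.96
 px 286 379 174 238 n 4602 conf 0.74
  zmax 0.098 ((537.7100830078125, -10.658760070800781), (149.93190002441406, 150.23292541503906), 80.46253967285156)
top offcut_tote [ 0.448 -0.01   0.049] 0.63
 px 299 364 248 309 n 2996 conf 0.89
  zmax 0.098 ((448.2303161621094, 2.4566116333007812), (123.36975860595703, 89.82660675048828), 81.84876251220703)
top roller_track [0.517 0.15  0.046] 0.9
 px 130 411 146 322 n 21394 conf 0.66
  zmax 0.087 ((528.0914916992188, 124.3016586303711), (390.62310791015625, 240.46495056152344), 80.67626190185547)
scene clip_tote [ 0.57  -0.016  0.063] 0.62
scene clip_tote [ 0.448 -0.012  0.069] 0.33
 px 260 327 156 221 n 2656 conf 0.93
  zmax 0.095 ((471.7647399902344, 250.9456329345703), (140.7338104248047, 733.9813232421875), 19.34497833251953)
scene offcut_tote [ 0.449 -0.013  0.071] 0.81
 px 313 371 181 237 n 1998 conf 0.96
  zmax 0.095 ((397.15179443359375, 259.14874267578125), (112.72029876708984, 659.52783203125), 10.105886459350586)
scene roller_track [0.518 0.202 0.046] 0.65
 px 167 390 154 353 n 14631 conf 0.67
  zmax 0.086 ((504.25640869140625, 290.7627258300781), (336.2330322265625, 634.0575561523438), 9.96751880645752)
```

View pics/top.png

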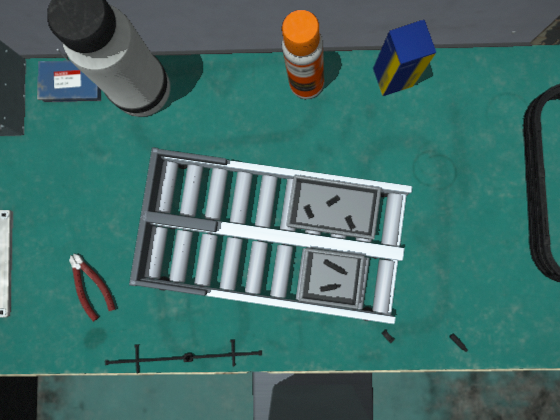

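View pics/scene.png

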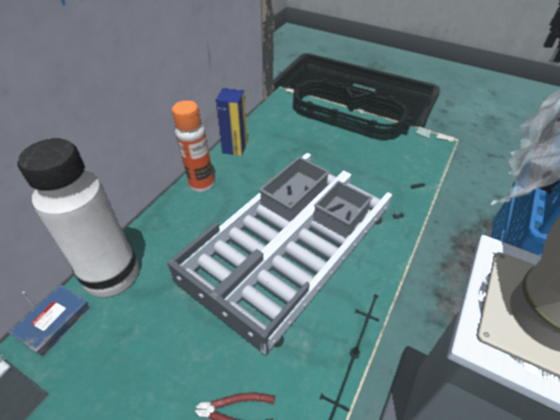

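The top view shows the long tote with three clips in the far lane (pixels 292–380, 178–238). The short tote with two bars is in the near lane, and the bays are at the left (+y). Next I'll fit the track frame and the tote's position precisely.

```bash
python3 - <<'E'
from h import *
C=np.load("top.npy").reshape(-1,3)
m=(C[:,0]>.3)&(C[:,0]<.72)&(C[:,1]>-.2)&(C[:,1]<.42)
T=C[m&(C[:,2]>.05)&(C[:,2]<.11)].astype(np.float32)
def rect(P,n):
    k=cv2.minAreaRect((P[:,:2]*1000).astype(np.float32)); print(n,k,len(P)); return k
k=rect(T,"track")
b=cv2.boxPoints(k); e=max([b[1]-b[0],b[2]-b[1]],key=np.linalg.norm); e/=np.linalg.norm(e); e*=np.sign(e[1])
ex=np.array([e[1],-e[0]]); O=np.array(k[0])
L=np.c_[(T[:,:2]*1000-O)@ex,(T[:,:2]*1000-O)@e,T[:,2]*1000]
print("dir",e,"ang",np.degrees(np.arctan2(e[1],e[0])))
hi=L[(L[:,2]>90)]
for s in(-60,60):
    h=hi[abs(hi[:,0]-s)<52]; print(s,"rim x",np.percentile(h[:,0],[1,99]),"y",np.percentile(h[:,1],[0,1,99,100]),len(h))
st=L[(L[:,2]>80)&(L[:,1]>150)]; print("stop y",np.percentile(st[:,1],[1,50,99]))
print("z roller",np.percentile(C[m&(C[:,2]>.04)&(C[:,2]<.05)][:,2],90))
for s,y in((60,-180),(60,145)): print(s,y,O+ex*s+e*y)
E
```

```text
track ((522.0919189453125, 90.04719543457031), (460.62860107421875, 242.30946350097656), 80.8175048828125) 13767
dir [0.15957953 0.98718506] ang 80.817505
-60 rim x [-103.50347156  -13.73537929] y [-160.30696189 -159.60137796  -60.16936334  223.0832825 ] 784
60 rim x [ 16.53910046 106.13618964] y [-172.47883495 -171.63777937  -22.40083297  147.78975793] 999
stop y [151.38079936 217.95264342 229.37058065]
z roller 0.049029056657978784
60 -180 [552.59870529 -97.22089005]
60 145 [604.4620533 223.614254 ]
```

```bash
python3 - <<'E'
import numpy as np
C=np.concatenate([np.load(n+".npy").reshape(-1,3) for n in("top","scene")])
a=np.array([.147,-.607]);b=np.array([.547,-.132]);d=(b-a)/np.linalg.norm(b-a)
s=(C[:,:2]-a)@d; w=abs((C[:,:2]-a)@[d[1],-d[0]])
for i in np.arange(0,.7,.05):
    q=C[(s>=i)&(s<i+.05)&(w<.09)&(C[:,2]>-.3)&(C[:,2]<.5)]; print(round(i,2),len(q),np.percentile(q[:,2],98).round(3) if len(q) else None)
E
```

```text
0.0 229 0.361
0.05 0 None
0.1 0 None
0.15 129 0.003
0.2 695 0.004
0.25 2442 0.005
0.3 3490 0.005
0.35 3505 0.005
0.4 3493 0.005
0.45 3489 0.004
0.5 3363 0.004
0.55 2869 0.062
0.6 2737 0.095
0.65 3455 0.097
```

Request:
carry_out(
  deltas=[
    [0,0,0,0,-1],
    [0,0,-0.2,0,-1],
    [0,0,-0.2,0,-1],
  ],
)

```text
clock: 1.08
position: [0.1475, -0.6084, 0.2627]
ee_rot: [0.993, 0.119, 0.0, 0.002]
ft_force: [0.0, -0.6, -0.1]
grip_width: 0.376
grasp_force: 0.0
```

Path is clear.

Request:
carry_out(
  deltas=[
    [0.33,-0.24,0,0.25,-1],
    [0.66,-0.48,0,0.5,-1],
    [0.83,-0.61,0,0.757,-1],
    [0.83,-0.61,0,0.757,-1],
    [0.83,-0.61,0,0.757,-1],
  ],
)

```text
clock: 1.7
position: [0.2459, -0.4897, 0.2599]
ee_rot: [0.997, -0.079, -0.0, 0.0]
ft_force: [-0.4, -0.5, -0.0]
grip_width: -0.002
grasp_force: 0.0
```

```bash
cat > go.py <<'E'
import sys
from h import *
from scipy.spatial.transform import Rotation as R
O=np.array([522.1,90.0]);e=np.array([.1596,.9872]);ex=np.array([.9872,-.1596])
o=manip.get_obs();r=R.from_quat(o["ee_rot"]);p=o["position"]*1000
print("clock",o["clock"],"lane x,y,z",((p[:2]-O)@ex).round(1),((p[:2]-O)@e).round(1),p[2].round(1),"F",o["ft_force"].round(1))
x=r.as_matrix()[:,0];print("tool x yaw",np.degrees(np.arctan2(x[1],x[0])).round(2),"want -9.18; tool z",r.as_matrix()[:,2].round(3))
g=list(map(float,sys.argv[1:4]));w=np.r_[O+ex*g[0]+e*g[1],g[2]]
print("delta tool mm",r.inv().apply(w-p).round(1),"frac",(r.inv().apply(w-p)/150).round(3))
E
python3 go.py 60 -215 230
```

```text
clock 1.7 lane x,y,z -180.2 -616.4 259.9 F [-0.4 -0.5 -0. ]
tool x yaw -9.05 want -9.18; tool z [-0.001 -0.    -1.   ]
delta tool mm [ 241.1 -400.8   29.7] frac [ 1.607 -2.672  0.198]
```

Request:
carry_out(
  deltas=[
    [0.18,-0.3,0,0,-1],
    [0.36,-0.6,0,0,-1],
    [0.53,-0.88,0,0,-1],
    [0.53,-0.88,0,0,-1],
  ],
)

```text
clock: 2.2
position: [0.3481, -0.3694, 0.2602]
ee_rot: [0.997, -0.076, 0.0, -0.0]
ft_force: [-0.1, 0.1, -0.6]
grip_width: 0.0
grasp_force: 0.0
```

Request:
carry_out(
  deltas=[
    [0.18,-0.3,0,0,-1],
    [0.36,-0.6,0,0,-1],
    [0.53,-0.88,0,0,-1],
    [0.53,-0.88,0,0,-1],
    [0.53,-0.88,0,0,-1],
    [0.53,-0.88,0,0,-1],
  ],
)

```text
clock: 2.95
position: [0.4443, -0.2555, 0.26]
ee_rot: [0.997, -0.081, -0.0, 0.0]
ft_force: [1.2, -0.3, -0.1]
grip_width: 0.0
grasp_force: 0.0
```

```bash
python3 go.py 60 -215 76
```

```text
clock 2.95 lane x,y,z -21.6 -353.5 260.0 F [ 1.2 -0.3 -0.1]
tool x yaw -9.26 want -9.18; tool z [-0. -0. -1.]
delta tool mm [  81.5 -138.7  184. ] frac [ 0.543 -0.924  1.226]
```

Request:
carry_out(
  deltas=[
    [0.18,-0.3,0,0,-1],
    [0.36,-0.6,0,0,-1],
    [0.543,-0.924,0.2,0,-1],
    [0.543,-0.924,0.5,0,-1],
    [0.543,-0.924,0.7,0,-1],
    [0.543,-0.924,0.7,0,-1],
    [0.543,-0.924,0.7,0,-1],
    [0.543,-0.924,0.7,0,-1],
  ],
)

```text
clock: 3.95
position: [0.5485, -0.1302, 0.1569]
ee_rot: [0.997, -0.08, 0.001, 0.0]
ft_force: [0.8, -0.2, 0.8]
grip_width: 0.003
grasp_force: 0.0
```

```bash
python3 go.py 60 -215 76; python3 - <<'E'
from h import *
p=camera("top"); cv2.imwrite("pics/t2.png",p["img"][...,::-1])
E
```

```text
clock 3.95 lane x,y,z 61.2 -213.1 156.9 F [ 0.8 -0.2  0.8]
tool x yaw -9.13 want -9.18; tool z [ 0.003 -0.001 -1.   ]
delta tool mm [-1.4  1.8 80.9] frac [-0.009  0.012  0.54 ]
```

View pics/t2.png

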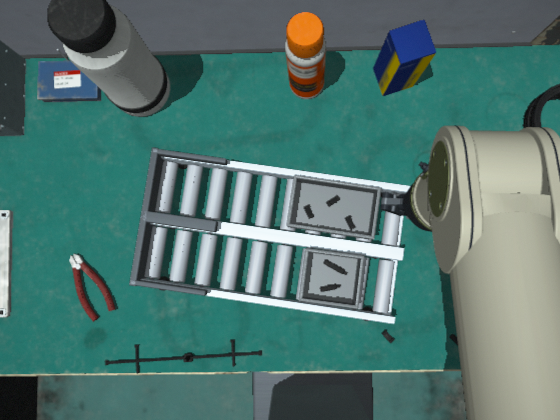

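The gripper hangs behind the long tote's rear, at about (395, 203), in line with the lane. I'll back off slightly and descend.

Request:
carry_out(
  deltas=[
    [-0.01,0.07,0,0,-1],
    [-0.01,0.07,0.2,0,-1],
    [-0.01,0.07,0.4,0,-1],
    [-0.01,0.07,0.53,0,-1],
    [-0.01,0.07,0.53,0,-1],
    [-0.01,0.07,0.53,0,-1],
  ],
)

```text
clock: 4.75
position: [0.5453, -0.14, 0.0768]
ee_rot: [0.997, -0.079, 0.001, 0.0]
ft_force: [0.6, 1.0, 0.4]
grip_width: 0.0
grasp_force: 0.0
```

Request:
carry_out(
  deltas=[
    [0,-0.04,0,0,-1],
    [0,-0.08,0,0,-1],
    [0,-0.12,0,0,-1],
    [0,-0.16,0,0,-1],
    [0,-0.2,0,0,-1],
    [0,-0.24,0,0,-1],
  ],
)

```text
clock: 5.5
position: [0.5503, -0.1037, 0.0757]
ee_rot: [0.997, -0.079, -0.0, 0.0]
ft_force: [-0.1, -0.0, -0.1]
grip_width: 0.001
grasp_force: 0.0
```

```bash
python3 go.py 60 60 76; python3 - <<'E'
from h import *
p=camera("top"); cv2.imwrite("pics/t3.png",p["img"][...,::-1])
E
```

```text
clock 5.5 lane x,y,z 58.8 -186.8 75.7 F [-0.1 -0.  -0.1]
tool x yaw -9.08 want -9.18; tool z [-0. -0. -1.]
delta tool mm [   1.7 -246.8   -0.3] frac [ 0.011 -1.645 -0.002]
```

View pics/t3.png

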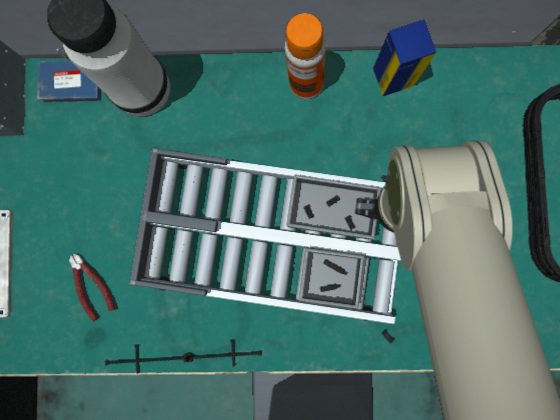

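The wrist covers the tote's rear edge, and there's no contact force yet. I'll push steadily at about 50 mm/s.

Request:
carry_out(
  deltas=[
    [0.01,-0.03,0,0,-1],
    [0.01,-0.06,0,0,-1],
    [0.01,-0.09,0,0,-1],
    [0.01,-0.13,0,0,-1],
    [0.01,-0.17,0,0,-1],
    [0.01,-0.21,0,0,-1],
    [0.01,-0.25,0,0,-1],
    [0.01,-0.29,0,0,-1],
    [0.01,-0.33,0,0,-1],
    [0.01,-0.37,0,0,-1],
    [0.01,-0.41,0,0,-1],
    [0.01,-0.45,0,0,-1],
  ],
)

```text
clock: 7.05
position: [0.5625, -0.0374, 0.0757]
ee_rot: [0.997, -0.079, 0.0, 0.0]
ft_force: [0.1, -0.5, 0.1]
grip_width: -0.001
grasp_force: 0.4
```

```bash
python3 go.py 60 60 76; python3 - <<'E'
from h import *
p=camera("top"); cv2.imwrite("pics/t4.png",p["img"][...,::-1])
for q in("clip_tote","offcut_tote"):
    for b in boxes_of(q,p)[:1]: print(q,np.round(b["position"],3),round(b["conf"],2))
E
```

```text
clock 7.05 lane x,y,z 60.2 -119.3 75.7 F [ 0.1 -0.5  0.1]
tool x yaw -9.08 want -9.18; tool z [ 0. -0. -1.]
delta tool mm [ 1.000e-01 -1.793e+02 -3.000e-01] frac [ 1.000e-03 -1.195e+00 -2.000e-03]
clip_tote [0.575 0.065 0.049] 0.7
offcut_tote [ 0.443 -0.002  0.051] 0.59
```

View pics/t4.png

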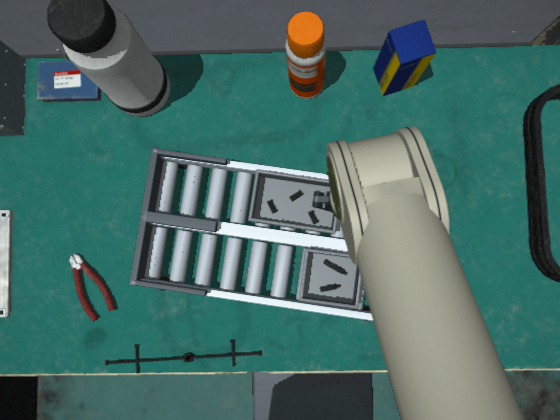

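The tote is moving along (its front is now at pixel column ~253) and the short tote hasn't moved. I'll measure the offset between the TCP and the tote.

```bash
cat > front.py <<'E'
from h import *
O=np.array([522.1,90.0]);e=np.array([.1596,.9872]);ex=np.array([.9872,-.1596])
p=camera("top");C=cloud(p).reshape(-1,3)*1000
L=np.c_[(C[:,:2]-O)@ex,(C[:,:2]-O)@e,C[:,2]]
for s in(-60,60):
    h=L[(abs(L[:,0]-s)<48)&(L[:,2]>90)&(L[:,2]<99)&(abs(L[:,1])<235)]
    print(s,"rim y",np.percentile(h[:,1],[0,1,99,100]).round(1),"x",np.percentile(h[:,0],[1,99]).round(1),len(h))
q=manip.get_obs();print("tcp y",(q["position"][:2]*1000-O)@e,"F",q["ft_force"]@np.r_[e,0])
E
python3 front.py
```

```text
-60 rim y [-160.2 -159.5  -60.1  -59.6] x [-103.5  -14.1] 651
60 rim y [-104.5 -103.1   44.9   45.6] x [ 16.4 106.2] 805
tcp y -119.46669461360959 F -0.18312042086205918
```

Request:
carry_out(
  deltas=[
    [0,-0.04,0,0,-1],
    [0,-0.08,0,0,-1],
    [0,-0.12,0,0,-1],
    [0,-0.16,0,0,-1],
    [0,-0.2,0,0,-1],
    [0,-0.24,0,0,-1],
    [0,-0.28,0,0,-1],
    [0,-0.32,0,0,-1],
    [0,-0.36,0,0,-1],
    [0,-0.4,0,0,-1],
    [0,-0.44,0,0,-1],
    [0,-0.48,0,0,-1],
    [0,-0.52,0,0,-1],
    [0,-0.56,0,0,-1],
    [0,-0.6,0,0,-1],
    [0,-0.64,0,0,-1],
    [0,-0.68,0,0,-1],
    [0,-0.72,0,0,-1],
    [0,-0.76,0,0,-1],
    [0,-0.8,0,0,-1],
  ],
)

```text
clock: 9.75
position: [0.5814, 0.0811, 0.0757]
ee_rot: [0.997, -0.079, 0.0, 0.0]
ft_force: [0.4, -1.2, 0.3]
grip_width: 0.001
grasp_force: 0.5
```

```bash
python3 go.py 60 60 76; python3 front.py
```

```text
clock 9.75 lane x,y,z 60.0 0.7 75.7 F [ 0.4 -1.2  0.3]
tool x yaw -9.09 want -9.18; tool z [ 0. -0. -1.]
delta tool mm [  0.1 -59.3  -0.3] frac [ 0.001 -0.396 -0.002]Traceback (most recent call last):
  File "front.py", line 7, in <module>
    print(s,"rim y",np.percentile(h[:,1],[0,1,99,100]).round(1),"x",np.percentile(h[:,0],[1,99]).round(1),len(h))
                    ~~~~~~~~~~~~~^^^^^^^^^^^^^^^^^^^^^
    return _quantile_unchecked(
        a, q, axis, out, overwrite_input, method, keepdims, weights)
    return _ureduce(a,
                    func=_quantile_ureduce_func,
    ...<5 lines>...
                    overwrite_input=overwrite_input,
                    method=method)
    r = func(a, **kwargs)
    result = _quantile(arr,
                       quantiles=q,
    ...<2 lines>...
                       out=out,
                       weights=wgt)
    slices_having_nans = np.isnan(arr[-1, ...])
                                  ~~~^^^^^^^^^
IndexError: index -1 is out of bounds for axis 0 with size 0
```

Request:
carry_out(
  deltas=[
    [0,-0.04,0,0,-1],
    [0,-0.08,0,0,-1],
    [0,-0.12,0,0,-1],
    [0,-0.16,0,0,-1],
    [0,-0.2,0,0,-1],
    [0,-0.24,0,0,-1],
    [0,-0.28,0,0,-1],
    [0,-0.3,0,0,-1],
    [0,-0.32,0,0,-1],
    [0,-0.33,0,0,-1],
    [0,-0.34,0,0,-1],
    [0,-0.35,0,0,-1],
    [0,-0.35,0,0,-1],
  ],
)

```text
clock: 11.42
position: [0.5897, 0.1328, 0.0757]
ee_rot: [0.997, -0.079, 0.0, -0.0]
ft_force: [-0.8, -0.3, 0.9]
grip_width: -0.002
grasp_force: 0.0
```

```bash
sed -i 's/^    print(s/    if len(h): print(s/' front.py; python3 go.py 60 57 76; python3 front.py
```

```text
clock 11.425 lane x,y,z 59.9 53.0 75.7 F [-0.8 -0.3  0.9]
tool x yaw -9.07 want -9.18; tool z [ 0.  0. -1.]
delta tool mm [ 0.1 -4.  -0.3] frac [ 0.001 -0.027 -0.002]
-60 rim y [-160.3 -160.    54.6  227.1] x [-78.8 -13.5] 253
60 rim y [131.9 134.5 215.9 216.6] x [ 16.7 106.3] 395
tcp y 52.98515494124653 F 0.7393878993591356
```

Request:
carry_out(
  deltas=[
    [0,-0.007,0,0,-1],
    [0,-0.014,0,0,-1],
    [0,-0.02,0,0,-1],
    [0,-0.025,0,0,-1],
  ],
)

```text
clock: 11.98
position: [0.5903, 0.1362, 0.0758]
ee_rot: [0.997, -0.079, 0.0, 0.0]
ft_force: [0.0, -3.0, 1.3]
grip_width: -0.002
grasp_force: 1.5
```

```bash
python3 go.py 60 57 76; python3 front.py
```

```text
clock 11.975 lane x,y,z 60.0 56.5 75.8 F [ 0.  -3.   1.3]
tool x yaw -9.09 want -9.18; tool z [ 0. -0. -1.]
delta tool mm [ 0.  -0.5 -0.2] frac [ 0.    -0.003 -0.002]
-60 rim y [-160.3 -159.8 -100.5  226.4] x [-82.9 -13.5] 268
60 rim y [137.5 140.6 219.3 220. ] x [ 16.7 105.6] 378
tcp y 56.40736643818218 F -1.5434645632175086
```

The rim is at 220 mm, so the tote is home. I'll back straight off, then lift clear.

Request:
carry_out(
  deltas=[
    [0,0.05,0,0,-1],
    [0,0.15,0,0,-1],
    [0,0.3,0,0,-1],
    [0,0.5,0,0,-1],
    [0,0.5,0,0,-1],
    [0,0.5,-0.3,0,-1],
    [0,0.5,-0.6,0,-1],
    [0,0.5,-0.9,0,-1],
    [0,0.8,-0.9,0,-1],
    [0,1,-0.9,0,-1],
    [0,1,-0.9,0,-1],
    [0,1,-0.9,0,-1],
  ],
)

```text
clock: 13.52
position: [0.5665, -0.0109, 0.2108]
ee_rot: [0.997, -0.079, 0.0, -0.0]
ft_force: [0.6, 0.5, 0.1]
grip_width: 0.004
grasp_force: 0.0
```

```bash
python3 go.py 60 57 76; python3 front.py; python3 - <<'E'
from h import *
p=camera("top"); cv2.imwrite("pics/t5.png",p["img"][...,::-1])
E
```

```text
clock 13.525 lane x,y,z 59.9 -92.5 210.8 F [0.6 0.5 0.1]
tool x yaw -9.04 want -9.18; tool z [ 0.     0.001 -1.   ]
delta tool mm [   0.4 -149.4  134.8] frac [ 0.003 -0.996  0.899]
-60 rim y [-146.  -143.5  -59.8  225.9] x [-103.6  -14.4] 449
60 rim y [ 69.2  69.7 219.  220.2] x [ 16.3 106. ] 967
tcp y -92.06794019197352 F 0.2808715543800304
```

View pics/t5.png

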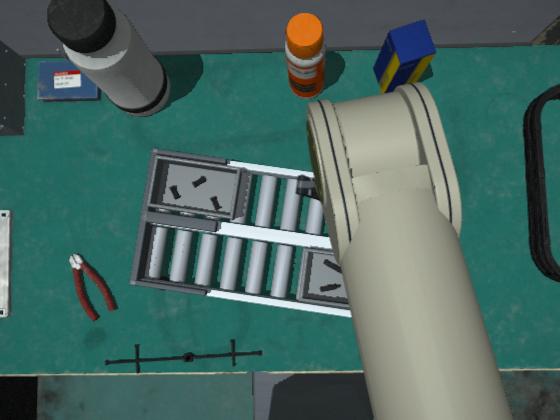

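The long tote sits home in its bay (pixels 155–240), with its rim spanning y = 69.5–220 and its centre at about 145. The short tote's front is unchanged at −60, and the arm is clear.

```bash
python3 -c "
from h import *
print(ticket.hand_in())"
```

```text
the job is handed in; nothing more can be done
None
```

I pushed the long tote steadily home against its end stop, where its centre measured about 145 mm along the track. The short tote had not moved, the arm was clear, and I handed the job in at about 13.6 s; hand-in returned no verdict.

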